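Slide the induction hob's touch control to full power under the saucepan

TASK

Turn the induction hob on and set the zone under the lidded saucepan to full power: touch the on/off key for about a second, then run the fingertips lightly along that zone's own row of marks, over each mark in turn from the lowest at the left end to the highest at the right end. Finish with the fingertips still resting lightly on the highest mark alone (that holds the boost): the program ends while holding it. Do not touch the other zone's marks or press hard, and leave the hob, the pans and everything else standing where they are.

Things in the scene. Friction and masses are not known exactly. Their poses are not given: they have to be found in the camera images.
- hob: double induction hob, rigid level black glass 380 (x) x 600 (y) mm, 62 mm high, 6.5 kg, loose on rubber feet. Origin: centre of its underside; x to its back, y to its left; yaw within 0.2 rad of the world's. Zones centred at (40, 150) mm (left) and (40, -150) (right). Touch row along the front at x = -150 mm: left zone's marks, on/off key, right zone's marks, flush with the glass between
- hob_key: on/off key: printed ring with a bar through its top, touch area 30 (hob x) x 22 (hob y) mm. Origin at its centre, on the glass surface; axes as the hob's. Keys and marks feel a touch of 0.3 N or more; only a light touch, under 30 N, counts
- left_mark1: mark 1 of 5 (1 the lowest power and shortest line, at the row's left end; 5 full power and longest line, at its right end) of the left cooking zone's row: printed line 9 mm long, touch area 30 (hob x) x 16 (hob y) mm, marks 30 mm apart along hob y. Origin at its centre, on the glass surface; axes as the hob's
- left_mark2: mark 2 of 5 (1 the lowest power and shortest line, at the row's left end; 5 full power and longest line, at its right end) of the left cooking zone's row: printed line 12 mm long, touch area 30 (hob x) x 16 (hob y) mm, marks 30 mm apart along hob y. Origin at its centre, on the glass surface; axes as the hob's
- left_mark3: mark 3 of 5 (1 the lowest power and shortest line, at the row's left end; 5 full power and longest line, at its right end) of the left cooking zone's row: printed line 15 mm long, touch area 30 (hob x) x 16 (hob y) mm, marks 30 mm apart along hob y. Origin at its centre, on the glass surface; axes as the hob's
- left_mark4: mark 4 of 5 (1 the lowest power and shortest line, at the row's left end; 5 full power and longest line, at its right end) of the left cooking zone's row: printed line 18 mm long, touch area 30 (hob x) x 16 (hob y) mm, marks 30 mm apart along hob y. Origin at its centre, on the glass surface; axes as the hob's
- left_mark5: mark 5 of 5 (1 the lowest power and shortest line, at the row's left end; 5 full power and longest line, at its right end) of the left cooking zone's row: printed line 21 mm long, touch area 30 (hob x) x 16 (hob y) mm, marks 30 mm apart along hob y. Origin at its centre, on the glass surface; axes as the hob's
- right_mark1: mark 1 of 5 (1 the lowest power and shortest line, at the row's left end; 5 full power and longest line, at its right end) of the right cooking zone's row: printed line 9 mm long, touch area 30 (hob x) x 16 (hob y) mm, marks 30 mm apart along hob y. Origin at its centre, on the glass surface; axes as the hob's
- right_mark2: mark 2 of 5 (1 the lowest power and shortest line, at the row's left end; 5 full power and longest line, at its right end) of the right cooking zone's row: printed line 12 mm long, touch area 30 (hob x) x 16 (hob y) mm, marks 30 mm apart along hob y. Origin at its centre, on the glass surface; axes as the hob's
- right_mark3: mark 3 of 5 (1 the lowest power and shortest line, at the row's left end; 5 full power and longest line, at its right end) of the right cooking zone's row: printed line 15 mm long, touch area 30 (hob x) x 16 (hob y) mm, marks 30 mm apart along hob y. Origin at its centre, on the glass surface; axes as the hob's
- right_mark4: mark 4 of 5 (1 the lowest power and shortest line, at the row's left end; 5 full power and longest line, at its right end) of the right cooking zone's row: printed line 18 mm long, touch area 30 (hob x) x 16 (hob y) mm, marks 30 mm apart along hob y. Origin at its centre, on the glass surface; axes as the hob's
- right_mark5: mark 5 of 5 (1 the lowest power and shortest line, at the row's left end; 5 full power and longest line, at its right end) of the right cooking zone's row: printed line 21 mm long, touch area 30 (hob x) x 16 (hob y) mm, marks 30 mm apart along hob y. Origin at its centre, on the glass surface; axes as the hob's
- saucepan: steel saucepan, 180 mm across, with a lid fixed on (118 mm high to the top of the black lid knob) and a black handle towards its own +x reaching 165 mm from its middle, at about 75 mm height; it stands on one of the two zones. 1 to 2 kg. Origin at the centre of its underside
- frying_pan: open dark frying pan, 240 mm across the rim, 46 mm high, black handle towards its own +x reaching 175 mm from its middle and 71 mm high; it stands on the other zone. Origin at the centre of its underside
- salt_shaker: white salt shaker with steel top, 38 mm across, 63 mm high, standing on the hob's glass between the two pans. Origin at the centre of its underside
- wooden_spoon: wooden spoon, 280 mm long, 13 mm thick, head 50 mm wide, lying on the worktop in front of the hob. Origin under its handle, 150 mm from the handle end, x axis along it to the head
- timer: round kitchen timer, 66 mm across, 35 mm high, on the worktop in front of the hob. Origin at the centre of its underside
- mug: blue mug, 82 mm across, 92 mm high, on the worktop left of the hob. Origin at the centre of its underside
- pepper_mill: dark wooden pepper mill, 52 mm across, 134 mm high, on the worktop right of the hob. Origin at the centre of its underside
- jar: closed amber glass jar, 66 mm across, 88 mm high, on the worktop left of the hob. Origin at the centre of its underside

How it is judged:
On the way, in this order (a step that is already met when the one before it is completed fails the run):
1. the on/off key is touched lightly for half a second (contact force between the fingers and hob_key above 0.3 N and contact force between the fingers and hob below 30 N), for 0.5 s.
2. the fingertips are lightly on the first (lowest) mark of the saucepan's row (((y of saucepan in the frame of hob above 0 m and contact force between the fingers and hob below 30 N and contact force between the fingers and left_mark1 above 0.3 N and contact force between the fingers and hob_key below 0.1 N) or (y of saucepan in the frame of hob below 0 m and contact force between the fingers and hob below 30 N and contact force between the fingers and right_mark1 above 0.3 N and contact force between the fingers and hob_key below 0.1 N))), for 0.06 s.
3. the fingertips are lightly on the second mark of the saucepan's row and have left the first (lowest) one (((y of saucepan in the frame of hob above 0 m and contact force between the fingers and hob below 30 N and contact force between the fingers and left_mark2 above 0.3 N and contact force between the fingers and left_mark1 below 0.1 N) or (y of saucepan in the frame of hob below 0 m and contact force between the fingers and hob below 30 N and contact force between the fingers and right_mark2 above 0.3 N and contact force between the fingers and right_mark1 below 0.1 N))), for 0.06 s.
4. the fingertips are lightly on the third mark of the saucepan's row and have left the second one (((y of saucepan in the frame of hob above 0 m and contact force between the fingers and hob below 30 N and contact force between the fingers and left_mark3 above 0.3 N and contact force between the fingers and left_mark2 below 0.1 N) or (y of saucepan in the frame of hob below 0 m and contact force between the fingers and hob below 30 N and contact force between the fingers and right_mark3 above 0.3 N and contact force between the fingers and right_mark2 below 0.1 N))), for 0.06 s.
5. the fingertips are lightly on the fourth mark of the saucepan's row and have left the third one (((y of saucepan in the frame of hob above 0 m and contact force between the fingers and hob below 30 N and contact force between the fingers and left_mark4 above 0.3 N and contact force between the fingers and left_mark3 below 0.1 N) or (y of saucepan in the frame of hob below 0 m and contact force between the fingers and hob below 30 N and contact force between the fingers and right_mark4 above 0.3 N and contact force between the fingers and right_mark3 below 0.1 N))), for 0.06 s.
6. the fingertips are lightly on the fifth (highest) mark of the saucepan's row and have left the fourth one (((y of saucepan in the frame of hob above 0 m and contact force between the fingers and hob below 30 N and contact force between the fingers and left_mark5 above 0.3 N and contact force between the fingers and left_mark4 below 0.1 N) or (y of saucepan in the frame of hob below 0 m and contact force between the fingers and hob below 30 N and contact force between the fingers and right_mark5 above 0.3 N and contact force between the fingers and right_mark4 below 0.1 N))), for 0.06 s.
At the end, for the whole second after the job is handed in: Through the last second the fingers touch the fifth mark of the saucepan's row with over 0.3 N, touch the fourth with under 0.1 N and press the hob with under 30 N; the hob is within 10 mm, the pans and loose things within 15 mm, of where they began (((y of saucepan in the frame of hob above 0 m and contact force between the fingers and left_mark5 above 0.3 N and contact force between the fingers and left_mark4 below 0.1 N) or (y of saucepan in the frame of hob below 0 m and contact force between the fingers and right_mark5 above 0.3 N and contact force between the fingers and right_mark4 below 0.1 N)) and contact force between the fingers and hob below 30 N and distance of hob from where it was at the start of the episode below 0.01 m and distance of each of saucepan, frying_pan, salt_shaker, wooden_spoon, timer, mug, pepper_mill, jar from where it was at the start of the episode below 0.015 m); the arm keeps its last pose, push and grip.
It fails at once if a mark of the other row (the frying pan's) is touched ((y of saucepan in the frame of hob above 0 m and (contact force between the fingers and right_mark1 above 0.3 N or contact force between the fingers and right_mark2 above 0.3 N or contact force between the fingers and right_mark3 above 0.3 N or contact force between the fingers and right_mark4 above 0.3 N or contact force between the fingers and right_mark5 above 0.3 N)) or (y of saucepan in the frame of hob below 0 m and (contact force between the fingers and left_mark1 above 0.3 N or contact force between the fingers and left_mark2 above 0.3 N or contact force between the fingers and left_mark3 above 0.3 N or contact force between the fingers and left_mark4 above 0.3 N or contact force between the fingers and left_mark5 above 0.3 N))).
It fails at once if the hob is shoved or lifted more than 10 mm (distance of hob from where it was at the start of the episode above 0.01 m).
It fails at once if a pan is shifted or lifted more than 15 mm, or tipped (distance of any of saucepan, frying_pan from where it was at the start of the episode above 0.015 m or angle between any of saucepan, frying_pan's own z axis and vertical above 0.2 rad).
It fails at once if the shaker, spoon, timer, mug, mill or jar is shifted or lifted more than 15 mm, or tipped (distance of any of salt_shaker, wooden_spoon, timer, mug, pepper_mill, jar from where it was at the start of the episode above 0.015 m or angle between any of salt_shaker, wooden_spoon, timer, mug, pepper_mill, jar's own z axis and vertical above 0.2 rad).
It also fails if it takes over 45 s, if anything falls off the work surface, if the arm or the gripper's body presses on something with over 40 N, if the wrist force passes 120 N, or if a joint passes its speed limit or range.

ROBOT

A 7-joint arm with a two-finger parallel gripper is mounted at the origin on the work surface. World frame = base frame: x ahead of the robot, y to its left, z up, the work surface at z = 0. Lengths are in m, angles in rad, forces in N, time in s.
With the tool pointing down it reaches from about 0.425 to 0.875 m from the base axis. Payload 9.9 kg.
Tool frame: the origin (TCP) lies on the centre line of the jaws, within the pads' length; the fingertips stand 17 mm ahead of it and the grasp point (between the pads) lies 2 mm behind it; z points along the fingers, y is the line along which they close (so a half turn about z gives the same grasp; the last joint's range is limited). The gripper opens to 85 mm and grips with 20 to 120 N. Pads are 22 mm wide; open, the fingers measure 114 mm over their backs; the gripper's body (76 mm by 85 mm) begins 54 mm behind the grasp point. The pads swing forward as they close: fully open they stand 13 mm farther back than shut.
Start: joints at [1.11, 0.576, 0.025, 1.437, -0.015, 1.129, -0.057], TCP at [0.248, -0.628, 0.248] pointing down, gripper open.
Joint ranges: [-2.76, 2.76], [-0.34, 2.15], [-1.52, 1.57], [0.19, 2.46], [-1.09, 4.23], [0.17, 1.99], [-2.82, 2.82]. Speed limits (rad/s): [2.22, 2.22, 3.01, 3.01, 3.14, 3.14, 3.14].

INTERFACE

Orientations are given as a rotation vector (axis times angle).
In Python, from cell import manip gives the robot as it stands.
- The arm moves only by the tool carry_out, never from a script. Its argument "commands" is a list of rows, each a list of 7 numbers: the shift along the tool's x, y, z in units of 40 mm (1.0 is 40 mm), then the turn, a rotation vector about the tool's x, y, z in units of 5 degrees (1.0 is 5 degrees), then the closure, from 0 (fully open) to 1 (shut). In form: [[x, y, z, rx, ry, rz, gripper], ...]. A call has 1 to 10 rows; each row shifts and turns the commanded pose from where the row before left it, along the tool's axes as they then stand; what a row does not reach is not made up. A row lasts 1/12 s, in which the tool goes at most 41.7 mm and 7.16 degrees, less where a joint would pass 70% of its speed; a pose out of reach is approached as far as the arm can. A call is refused whole if a number of a shift passes 1 or a number of a turn 1, either way. A call with a gripper value outside its range is refused whole. The fingers move at their own pace and stop on an object; the grip force is fixed at half the most. Time passes only in rows, so rows that do not move let the fingers close. It gives the time, the measured TCP pose, the force, the opening and the grip force at its end, in the units of the state.
- manip.get_state(): the state, without advancing time (a new reading comes with each control period).
- manip.capture(name): name is "scene" or "top"; returns (picture, depth): 420x560x3 uint8, red, green, blue; 420x560 float32, m along the optical axis (not along the pixel's ray), 0 where there is no reading.
- manip.get_calibration(name): a dict with "fovy" (degrees; the focal length in pixels is half the picture's height over the tangent of half this angle, whatever the lens; pixels are square), "cx", "cy" (the principal point, pixels), "R" (3x3) and "t" (3): a world point X has camera coordinates R X + t. Camera axes: x right, y down, z forward; pixel columns grow to the right and rows downward; lengths in m; the calibration is good to about 2 mm. A picture is of the moment at which its call begins. get_calibration takes no time and is no camera call.
- manip.job_done(): hands the job in; it is judged then, once.
The state is a dict: "time_s": time; "qpos": joint angles; "qvel": joint speeds; "tau": joint torques, N m; "tool_pos": TCP position; "tcp_rot": TCP orientation; "force": force on the tool from outside, world axes, zero at the start; "torque": the same for the moment, N m; "gripper_width": opening from 0.0 (shut) to 1.0 (fully open); "grip_force": force on a finger pad.
Only numpy, scipy, OpenCV 4.12 (cv2) and the standard library are available. Lean on these libraries where they do the work, as an engineer would, in place of code of your own. Each camera call takes 0.05 s, during which the arm holds its last target. There are 200 camera calls.

## Working session

There is one attempt and no reset: what is moved stays moved. The work goes in short steps, Python scripts to look and compute and a tool call to move; the robot and the scene stay as the last step left them, time stands still between calls to the robot, and variables do not carry over. Pictures are saved under pics/ and viewed, at most 10 in all, crops included, and the job is handed in when it is done.

Besides the shell and the picture viewer there is one more tool, called after "Call:" by a JSON object that holds its "fn" and its "kwargs". carry_out: Moves the arm, as the interface text tells. Its arguments: {"type":"object","properties":{"commands":{"type":"array"}},"required":["commands"]}

```bash
mkdir -p pics
python3 - <<'E'
from cell import manip
import cv2,numpy as np
for n in("scene","top"):
    p,d=manip.capture(n); cv2.imwrite(f"pics/{n}0.png",p[...,::-1]); np.save(f"{n}d.npy",d)
    c=manip.get_calibration(n); print(n,c)
print(manip.get_state())
E
```

```text
scene {'fovy': 49.88457709015639, 'cx': 280.76470697254445, 'cy': 211.1441216786216, 'R': array([[-0.30448098,  0.95244657,  0.01169908],
       [ 0.73791255,  0.243629  , -0.62938858],
       [-0.60230923, -0.18300395, -0.77700267]]), 't': array([ 0.1433303 , -0.38796013,  1.51801983])}
top {'fovy': 42.42953575707805, 'cx': 267.8290448953122, 'cy': 205.72792405345353, 'R': array([[-0.01416744, -0.99989661, -0.00246111],
       [-0.99521919,  0.01433895, -0.09660832],
       [ 0.09663362,  0.00108065, -0.99531943]]), 't': array([0.03633963, 0.56129881, 1.66810032])}
{'time_s': 0.1, 'qpos': array([ 1.110198  ,  0.57643555,  0.02484126,  1.43784597, -0.01498499,
        1.12900338, -0.05646669]), 'qvel': array([ 0.00128932, -0.00164326,  0.00061893, -0.00471282, -0.00055556,
       -0.00028411,  0.00051977]), 'tau': array([ 7.14030059e-03, -7.67290449e+01,  2.25816272e+00, -2.86600292e+01,
        1.58455182e-02,  8.75489088e-03,  2.04126286e-05]), 'tool_pos': array([ 0.24822452, -0.62727934,  0.24752938]), 'tcp_rot': array([-3.08454406e+00, -5.88223261e-01,  5.77031625e-04]), 'force': array([0.08614509, 0.50334225, 0.79207431]), 'torque': array([ 0.02346776, -0.03072488, -0.03975853]), 'grip_force': 0.0, 'gripper_width': 0.9999391848263468}
```

View pics/top0.png

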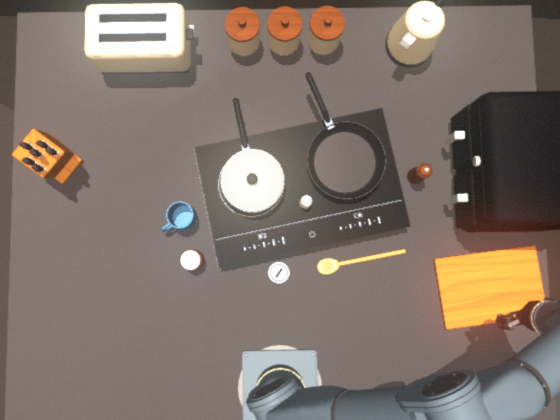

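View pics/scene0.png

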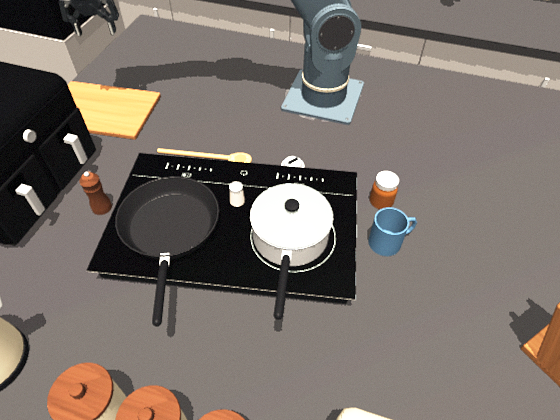

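Saucepan is on the left zone (top px 252,180); the frying pan is on the right (346,160). The key is near (312,234) and the left row near (245–283,243). I'll enlarge the row.

Run:
```python
import cv2
p=cv2.imread("pics/top0.png")[215:265,230:390]; cv2.imwrite("pics/c1.png",cv2.resize(p,None,fx=5,fy=5,interpolation=cv2.INTER_CUBIC))
p=cv2.imread("pics/scene0.png")[155:195,155:335]; cv2.imwrite("pics/c2.png",cv2.resize(p,None,fx=4.4,fy=4.4,interpolation=cv2.INTER_CUBIC))
```

```text
(no output)
```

View pics/c1.png

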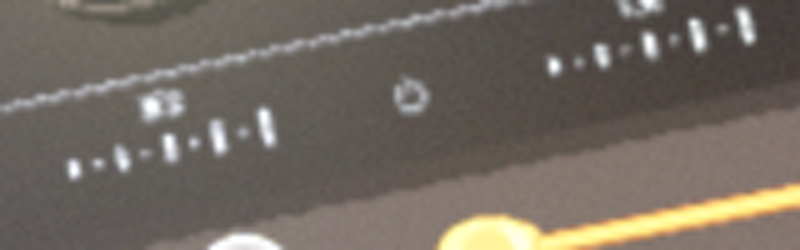

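View pics/c2.png

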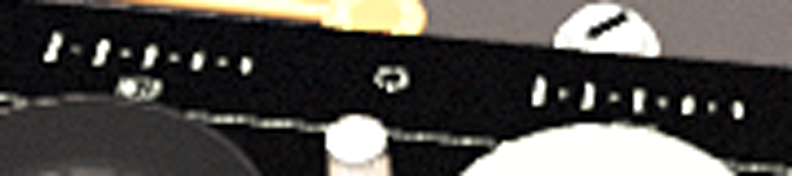

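Crops: the left marks 1–5 run at (74,168)…(266,127) in the top crop, with the key at (411,95) and the right row from (554,66) to (746,26). The scene crop shows the same order. Next I'll project to z=0.062 and fit.

```bash
cat > h.py <<'E'
from cell import manip
import numpy as np
from scipy.spatial.transform import Rotation as Ro
def proj(n,uv,z):
    c=manip.get_calibration(n); f=210/np.tan(np.radians(c["fovy"]/2)); R=c["R"];t=c["t"]
    o=-R.T@t; out=[]
    for u,v in uv:
        d=R.T@np.array([(u-c["cx"])/f,(v-c["cy"])/f,1]); out.append(o+d*(z-o[2])/d[2])
    return np.array(out)
E
python3 - <<'E'
from h import *
hy=np.array([.21,.18,.15,.12,.09,0,-.09,-.12,-.15,-.18,-.21])
T=np.array([(74,168),(122,158),(170,148),(218,137),(266,127),(411,95),(554,66),(602,56),(650,46),(698,36),(746,26)])
S=np.array([(738,111),(688,106),(640,102),(588,97),(539,92),(391,78),(246,66),(197,61),(149,54),(100,52),(53,47)])
for n,P,k,off in(("top",T,5,(230,215)),("scene",S,4.4,(155,155))):
    uv=(P+.5)/k-.5+off
    W=proj(n,uv,.062)[:,:2]
    X=np.c_[np.ones(11),hy]; c,*_=np.linalg.lstsq(X,W,rcond=None)
    print(n,"key",c[0],"dir",c[1],np.linalg.norm(c[1]),"yaw",np.arctan2(-c[1,0],c[1,1]),"res",np.abs(W-X@c).max())
    d=np.load(n+"d.npy"); cal=manip.get_calibration(n); f=210/np.tan(np.radians(cal["fovy"]/2)); zs=[]
    for u,v in uv:
        D=d[int(round(v)),int(round(u))]; zs.append((cal["R"].T@(np.array([(u-cal["cx"])/f*D,(v-cal["cy"])/f*D,D])-cal["t"]))[2])
    print(np.round(zs,4))
    print("timer/spoon",proj(n,{"top":[(279,272),(327,266),(405,251)],"scene":[(292,163),(243,158),(158,152)]}[n],.03))
s=manip.get_state(); print(Ro.from_rotvec(s["tcp_rot"]).as_matrix())
E
```

```text
top key [ 0.47001363 -0.10440261] dir [-0.19271096  0.98122063] 0.9999657185761661 yaw 0.19393087871756493 res 0.0009454689706809294
[0.0554 0.0723 0.0569 0.065  0.0613 0.0624 0.0694 1.7146 0.0617 0.0572
 0.0648]
timer/spoon [[ 0.35516365 -0.00330256  0.03      ]
 [ 0.37149984 -0.15210182  0.03      ]
 [ 0.41430992 -0.39506593  0.03      ]]
scene key [ 0.47320672 -0.10395407] dir [-0.19184516  0.98253285] 1.0010870954526638 yaw 0.19282961758342576 res 0.0015103130478716364
[0.06   0.0598 0.0593 0.0612 0.0609 0.0605 0.0627 0.0606 0.0616 0.0589
 0.0607]
timer/spoon [[ 3.67381287e-01 -1.40466897e-04  3.00000000e-02]
 [ 3.92209322e-01 -1.38203189e-01  3.00000000e-02]
 [ 4.46219465e-01 -3.77905230e-01  3.00000000e-02]]
[[ 9.29819057e-01  3.68016466e-01 -6.34929150e-04]
 [ 3.68017003e-01 -9.29818055e-01  1.36751536e-03]
 [-8.71004193e-05 -1.50520656e-03 -9.99998863e-01]]
```

Key ≈ (0.4716, -0.1042, 0.062), yaw 0.193, and the row spacing fits the given sizes to within 1 mm. Mark k lies at hob y = 210, 180, 150, 120, 90 mm. I'll shut the gripper and move over the key while staying high.

Call:
{"fn": "carry_out", "kwargs": {"commands": [[0.3,-0.3,0,0,0,0,1],[0.56,-0.57,0,0,0,0,1],[0.56,-0.57,0,0,0,0,1],[0.56,-0.57,0,0,0,0,1],[0.56,-0.57,0,0,0,0,1],[0.56,-0.57,0,0,0,0,1],[0.56,-0.57,0,0,0,0,1],[0.56,-0.57,0,0,0,0,1],[0.56,-0.57,0,0,0,0,1],[0.56,-0.57,0,0,0,0,1]]}}

```text
time_s: 0.93
tool_pos: [0.3672, -0.3455, 0.2481]
tcp_rot: [-3.086, -0.588, 0.0]
force: [1.0, 0.4, 0.2]
gripper_width: 0.003
grip_force: 0.0
```

Call:
{"fn": "carry_out", "kwargs": {"commands": [[0.56,-0.57,0,0,0,0,1],[0.56,-0.57,0,0,0,0,1],[0.56,-0.57,0,0,0,0,1],[0.56,-0.57,0,0,0,0,1],[0.56,-0.57,0,0,0,0,1],[0.56,-0.57,0,0,0,0,1],[0.56,-0.57,0,0,0,0,1],[0.56,-0.57,0,0,0,0,1],[0.25,-0.3,0,0,0,0,1],[0,0,0,0,0,0,1]]}}

```text
time_s: 1.77
tool_pos: [0.4727, -0.0924, 0.2481]
tcp_rot: [-3.083, -0.597, -0.001]
force: [-0.1, -0.1, -0.4]
gripper_width: -0.0
grip_force: 0.0
```

Call:
{"fn": "carry_out", "kwargs": {"commands": [[0,0,0,0,0,-0.5,1],[0,0,0,0,0,-1,1],[0,0,0,0,0,-1,1],[0,0,0,0,0,-1,1],[0,0,0,0,0,-1,1],[0,0,0,0,0,-1,1],[0,0,0,0,0,-1,1],[0,0,0,0,0,-1,1],[0,0,0,0,0,-1,1],[0,0,0,0,0,-1,1]]}}

```text
time_s: 2.6
tool_pos: [0.471, -0.0976, 0.2481]
tcp_rot: [-2.585, -1.786, 0.001]
force: [-0.2, -0.4, -0.4]
gripper_width: 0.0
grip_force: 0.0
```

Call:
{"fn": "carry_out", "kwargs": {"commands": [[0,0,0,0,0,-1,1],[0,0,0,0,0,-1,1],[0,0,0,0,0,-1,1],[0,0,0,0,0,-1,1],[0,0,0,0,0,-1,1],[0,0,0,0,0,-1,1],[0,0,0,0,0,-0.4,1],[0,0,0,0,1,0,1],[0,0,0,0,1,0,1],[0,0,0,0,0,0,1]]}}

```text
time_s: 3.43
tool_pos: [0.4712, -0.1005, 0.2474]
tcp_rot: [-1.913, -2.309, -0.169]
force: [0.5, -1.4, -0.3]
gripper_width: 0.001
grip_force: 0.0
```

```bash
cat >> h.py <<'E'
K=np.array([.4716,-.1042,.062]); yaw=.1934
HY=np.array([-np.sin(yaw),np.cos(yaw),0]); HX=np.array([np.cos(yaw),np.sin(yaw),0])
def rep(hy,gap):
    "tool units (40 mm) that bring the low edge to hob y, gap above the glass"
    s=manip.get_state(); R=Ro.from_rotvec(s["tcp_rot"]).as_matrix()
    e=s["tool_pos"]+R@[-.011,0,.017]
    r=e-K; print("t",s["time_s"],"edge hob x,y,z mm",np.round([r@HX*1e3,r@HY*1e3,r[2]*1e3],1),"F",np.round(s["force"],1))
    print("yaw of x from hob y deg",np.degrees(np.arctan2(-R[:2,0]@HX[:2],R[:2,0]@HY[:2])).round(2),"z tilt",(R.T@HY).round(3),"tool y up",R[2,1].round(4))
    print("move",np.round(R.T@(K+hy*HY+[0,0,gap]-e)/.04,3))
    print("1mm up",np.round(R.T@[0,0,.001]/.04,4),"1mm hobY",np.round(R.T@HY*.001/.04,4))
E
python3 -c "
from h import *
rep(0,.02)"
```

```text
t 3.4333 edge hob x,y,z mm [  0.2  -4.1 166.7] F [ 0.5 -1.4 -0.3]
yaw of x from hob y deg -0.36 z tilt [ 0.984 -0.006  0.177] tool y up -0.0012
move [-5.500e-01 -2.000e-03  3.629e+00]
1mm up [ 0.0044 -0.     -0.0246] 1mm hobY [ 0.0246 -0.0002  0.0044]
```

Call:
{"fn": "carry_out", "kwargs": {"commands": [[-0.07,0,0.45,0,0,0,1],[-0.09,0,0.6,0,0,0,1],[-0.09,0,0.6,0,0,0,1],[-0.09,0,0.6,0,0,0,1],[-0.09,0,0.6,0,0,0,1],[-0.07,0,0.48,0,0,0,1],[-0.05,0,0.3,0,0,0,1],[0,0,0,0,0,0,1],[0,0,0,0,0,0,1]]}}

```text
time_s: 4.18
tool_pos: [0.4703, -0.093, 0.1013]
tcp_rot: [-1.907, -2.318, -0.165]
force: [-0.3, 0.4, 0.8]
gripper_width: 0.002
grip_force: 0.0
```

Run:
```python
from h import *
rep(0,0)
import cv2
p,d=manip.capture("scene"); c=p[110:220,200:350]; cv2.imwrite("pics/c3.png",cv2.resize(c[...,::-1],None,fx=5,fy=5,interpolation=cv2.INTER_CUBIC))
```

```text
t 4.1833 edge hob x,y,z mm [ 0.9  3.3 20.7] F [-0.3  0.4  0.8]
yaw of x from hob y deg 0.03 z tilt [0.985 0.001 0.173] tool y up -0.0013
move [-0.171 -0.021  0.494]
1mm up [ 0.0043 -0.     -0.0246] 1mm hobY [0.0246 0.     0.0043]
```

View pics/c3.png

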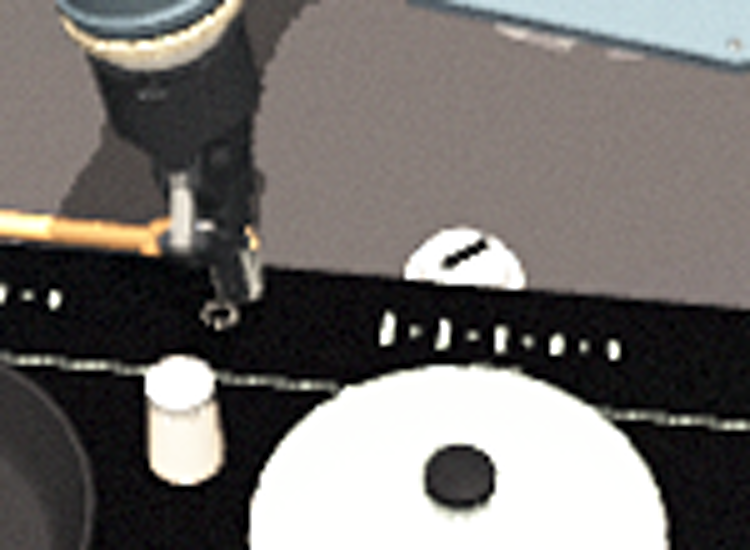

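The shut fingertips (crop px ~235,295) hang about 20 mm above and just robot-side of the key ring (220,315), as parallax predicts. Next is a gentle descent.

Call:
{"fn": "carry_out", "kwargs": {"commands": [[-0.06,-0.02,0.12,0,0,0,1],[-0.06,0,0.12,0,0,0,1],[-0.04,0,0.1,0,0,0,1],[-0.01,0,0.08,0,0,0,1],[0,0,0.025,0,0,0,1],[0,0,0,0,0,0,1]]}}

```text
time_s: 4.73
tool_pos: [0.4705, -0.0968, 0.0825]
tcp_rot: [-1.908, -2.318, -0.167]
force: [1.4, 1.0, 0.7]
gripper_width: -0.0
grip_force: 0.0
```

Call:
{"fn": "carry_out", "kwargs": {"commands": [[0,0,0.0125,0,0,0,1],[0,0,0.0125,0,0,0,1],[0,0,0,0,0,0,1]]}}

```text
time_s: 4.98
tool_pos: [0.4707, -0.0967, 0.0818]
tcp_rot: [-1.908, -2.318, -0.167]
force: [0.1, 0.4, 0.3]
gripper_width: 0.004
grip_force: 0.0
```

```bash
python3 -c "
from h import *
rep(0,0)"
```

```text
t 4.9833 edge hob x,y,z mm [ 0.6 -0.4  1.2] F [0.1 0.4 0.3]
yaw of x from hob y deg 0.01 z tilt [0.985 0.    0.174] tool y up 0.0002
move [ 0.004 -0.015  0.031]
1mm up [ 0.0043  0.     -0.0246] 1mm hobY [0.0246 0.     0.0043]
```

Call:
{"fn": "carry_out", "kwargs": {"commands": [[0,0,0.0125,0,0,0,1],[0,0,0.0125,0,0,0,1],[0,0,0,0,0,0,1]]}}

```text
time_s: 5.23
tool_pos: [0.4707, -0.0966, 0.0808]
tcp_rot: [-1.908, -2.318, -0.167]
force: [-0.4, -0.5, -0.4]
gripper_width: -0.001
grip_force: 0.0
```

Call:
{"fn": "carry_out", "kwargs": {"commands": [[0,0,0.0125,0,0,0,1],[0,0,0,0,0,0,1]]}}

```text
time_s: 5.4
tool_pos: [0.4706, -0.0965, 0.0803]
tcp_rot: [-1.908, -2.318, -0.167]
force: [0.5, -0.5, -0.5]
gripper_width: -0.0
grip_force: 0.0
```

Call:
{"fn": "carry_out", "kwargs": {"commands": [[0,0,0.0125,0,0,0,1],[0,0,0,0,0,0,1]]}}

```text
time_s: 5.57
tool_pos: [0.4707, -0.0965, 0.08]
tcp_rot: [-1.908, -2.318, -0.167]
force: [-1.8, 0.2, 4.3]
gripper_width: -0.004
grip_force: 2.3
```

Call:
{"fn": "carry_out", "kwargs": {"commands": [[0,0,0.0125,0,0,0,1],[0,0,0,0,0,0,1]]}}

```text
time_s: 5.73
tool_pos: [0.4707, -0.0964, 0.0799]
tcp_rot: [-1.908, -2.318, -0.167]
force: [-0.6, -1.4, 9.4]
gripper_width: -0.001
grip_force: 5.0
```

Contact at 9 N, at the predicted height. Hold for about a second.

Call:
{"fn": "carry_out", "kwargs": {"commands": [[0,0,0,0,0,0,1],[0,0,0,0,0,0,1],[0,0,0,0,0,0,1],[0,0,0,0,0,0,1],[0,0,0,0,0,0,1],[0,0,0,0,0,0,1],[0,0,0,0,0,0,1],[0,0,0,0,0,0,1],[0,0,0,0,0,0,1],[0,0,0,0,0,0,1]]}}

```text
time_s: 6.57
tool_pos: [0.4707, -0.0964, 0.0799]
tcp_rot: [-1.908, -2.318, -0.167]
force: [-1.2, -1.2, 10.2]
gripper_width: -0.004
grip_force: 4.9
```

Call:
{"fn": "carry_out", "kwargs": {"commands": [[0,0,0,0,0,0,1],[0,0,0,0,0,0,1],[0.06,0,-0.3,0,0,0,1],[0.13,0,-0.7,0,0,0,1],[0,0,0,0,0,0,1],[0,0,0,0,0,0,1]]}}

```text
time_s: 7.07
tool_pos: [0.4713, -0.096, 0.1211]
tcp_rot: [-1.909, -2.32, -0.169]
force: [0.1, -0.1, -0.3]
gripper_width: 0.002
grip_force: 0.0
```

```bash
python3 -c "
from h import *
rep(.21,.04)"
```

```text
t 7.0667 edge hob x,y,z mm [ 1.3  0.2 40.4] F [ 0.1 -0.1 -0.3]
yaw of x from hob y deg 0.02 z tilt [ 0.985 -0.     0.172] tool y up 0.0025
move [ 5.164 -0.034  0.914]
1mm up [ 0.0043  0.0001 -0.0246] 1mm hobY [ 0.0246 -0.      0.0043]
```

Call:
{"fn": "carry_out", "kwargs": {"commands": [[0.3,0,0.053,0,0,0,1],[0.62,0,0.11,0,0,0,1],[0.62,0,0.11,0,0,0,1],[0.62,0,0.11,0,0,0,1],[0.62,0,0.11,0,0,0,1],[0.62,0,0.11,0,0,0,1],[0.62,0,0.11,0,0,0,1],[0.62,0,0.11,0,0,0,1],[0.5,-0.03,0.09,0,0,0,1],[0,0,0,0,0,0,1]]}}

```text
time_s: 7.9
tool_pos: [0.4271, 0.1135, 0.1194]
tcp_rot: [-1.899, -2.322, -0.167]
force: [-0.4, 0.1, 0.6]
gripper_width: 0.002
grip_force: 0.0
```

Call:
{"fn": "carry_out", "kwargs": {"commands": [[0,0,0,0,0,0,1],[0,0,0,0,0,0,1]]}}

```text
time_s: 8.07
tool_pos: [0.4286, 0.1087, 0.1192]
tcp_rot: [-1.907, -2.318, -0.165]
force: [-0.5, 0.1, -1.0]
gripper_width: 0.001
grip_force: 0.0
```

```bash
python3 -c "
from h import *
rep(.21,.001)"
```

```text
t 8.0667 edge hob x,y,z mm [ -1.3 209.4  38.6] F [-0.5  0.1 -1. ]
yaw of x from hob y deg 0.02 z tilt [0.985 0.001 0.174] tool y up -0.0012
move [-0.147  0.034  0.928]
1mm up [ 0.0043 -0.     -0.0246] 1mm hobY [0.0246 0.     0.0043]
```

Call:
{"fn": "carry_out", "kwargs": {"commands": [[-0.04,0.02,0.25,0,0,0,1],[-0.05,0.01,0.3,0,0,0,1],[-0.03,0,0.2,0,0,0,1],[-0.02,0,0.1,0,0,0,1],[-0.01,0,0.08,0,0,0,1],[0,0,0,0,0,0,1],[0,0,0,0,0,0,1]]}}

```text
time_s: 8.65
tool_pos: [0.4302, 0.1095, 0.0822]
tcp_rot: [-1.908, -2.318, -0.167]
force: [0.7, -0.6, 0.6]
gripper_width: 0.0
grip_force: 0.0
```

Call:
{"fn": "carry_out", "kwargs": {"commands": [[0,0,0.0125,0,0,0,1],[0,0,0.0125,0,0,0,1],[0,0,0,0,0,0,1]]}}

```text
time_s: 8.9
tool_pos: [0.4303, 0.1099, 0.0813]
tcp_rot: [-1.908, -2.318, -0.167]
force: [0.8, -0.5, -0.7]
gripper_width: 0.001
grip_force: 0.0
```

Call:
{"fn": "carry_out", "kwargs": {"commands": [[0,0,0.0125,0,0,0,1],[0,0,0,0,0,0,1],[0,0,0,0,0,0,1]]}}

```text
time_s: 9.15
tool_pos: [0.4302, 0.1099, 0.0807]
tcp_rot: [-1.908, -2.318, -0.167]
force: [0.6, 0.9, -0.1]
gripper_width: -0.002
grip_force: 0.0
```

```bash
python3 -c "
from h import *
rep(.21,-.001)"
```

```text
t 9.15 edge hob x,y,z mm [  0.5 210.2   0. ] F [ 0.6  0.9 -0.1]
yaw of x from hob y deg 0.01 z tilt [0.985 0.    0.174] tool y up 0.0001
move [-0.01  -0.013  0.025]
1mm up [ 0.0043  0.     -0.0246] 1mm hobY [0.0246 0.     0.0043]
```

Well centred on mark 1; now touching down.

Call:
{"fn": "carry_out", "kwargs": {"commands": [[0,0,0.0125,0,0,0,1],[0,0,0.0125,0,0,0,1],[0,0,0,0,0,0,1]]}}

```text
time_s: 9.4
tool_pos: [0.4302, 0.11, 0.0799]
tcp_rot: [-1.908, -2.318, -0.167]
force: [-1.2, -1.8, 8.3]
gripper_width: 0.001
grip_force: 3.9
```

Call:
{"fn": "carry_out", "kwargs": {"commands": [[0,0,0.0125,0,0,0,1],[0,0,0,0,0,0,1],[0,0,0,0,0,0,1]]}}

```text
time_s: 9.65
tool_pos: [0.4302, 0.1101, 0.0798]
tcp_rot: [-1.908, -2.319, -0.167]
force: [-1.5, -2.8, 14.0]
gripper_width: 0.002
grip_force: 7.2
```

Call:
{"fn": "carry_out", "kwargs": {"commands": [[-0.05,0,-0.0138,0,0,0,1],[-0.0985,0,-0.0174,0,0,0,1],[-0.0985,0,-0.0174,0,0,0,1],[-0.0985,0,-0.0174,0,0,0,1],[-0.0985,0,-0.0174,0,0,0,1],[-0.0985,0,-0.0174,0,0,0,1],[-0.0985,0,-0.0174,0,0,0,1],[-0.0985,0,-0.0174,0,0,0,1],[-0.05,0,-0.0088,0,0,0,1],[0,0,0,0,0,0,1]]}}

```text
time_s: 10.48
tool_pos: [0.4369, 0.0796, 0.0799]
tcp_rot: [-1.907, -2.319, -0.17]
force: [-1.1, 2.8, 8.1]
gripper_width: -0.002
grip_force: 4.1
```

```bash
python3 -c "
from h import *
rep(.18,-.001)"
```

```text
t 10.4833 edge hob x,y,z mm [  1.3 179.2  -0.8] F [-1.1  2.8  8.1]
yaw of x from hob y deg 0.06 z tilt [0.985 0.001 0.175] tool y up 0.0017
move [ 0.019 -0.032  0.009]
1mm up [ 0.0044  0.     -0.0246] 1mm hobY [0.0246 0.     0.0044]
```

Slide works: on mark 2 at 8 N. On to marks 3 and 4.

Call:
{"fn": "carry_out", "kwargs": {"commands": [[-0.05,0,-0.0088,0,0,0,1],[-0.0985,0,-0.0174,0,0,0,1],[-0.0985,0,-0.0174,0,0,0,1],[-0.0985,0,-0.0174,0,0,0,1],[-0.0985,0,-0.0174,0,0,0,1],[-0.0985,0,-0.0174,0,0,0,1],[-0.0985,0,-0.0174,0,0,0,1],[-0.0985,0,-0.0174,0,0,0,1],[-0.03,0,-0.0053,0,0,0,1],[0,0,0,0,0,0,1]]}}

```text
time_s: 11.32
tool_pos: [0.4428, 0.049, 0.0799]
tcp_rot: [-1.907, -2.319, -0.17]
force: [-0.7, 3.3, 8.8]
gripper_width: 0.002
grip_force: 4.2
```

Call:
{"fn": "carry_out", "kwargs": {"commands": [[-0.05,0,-0.0088,0,0,0,1],[-0.0985,0,-0.0174,0,0,0,1],[-0.0985,0,-0.0174,0,0,0,1],[-0.0985,0,-0.0174,0,0,0,1],[-0.0985,0,-0.0174,0,0,0,1],[-0.0985,0,-0.0174,0,0,0,1],[-0.0985,0,-0.0174,0,0,0,1],[-0.0985,0,-0.0174,0,0,0,1],[-0.03,0,-0.0053,0,0,0,1],[0,0,0,0,0,0,1]]}}

```text
time_s: 12.15
tool_pos: [0.4488, 0.0184, 0.0799]
tcp_rot: [-1.907, -2.319, -0.169]
force: [-1.2, 3.1, 8.7]
gripper_width: -0.003
grip_force: 4.2
```

```bash
python3 -c "
from h import *
rep(.088,-.0008)"
```

```text
t 12.15 edge hob x,y,z mm [  1.2 116.8  -0.8] F [-1.2  3.1  8.7]
yaw of x from hob y deg 0.07 z tilt [0.985 0.001 0.175] tool y up 0.0013
move [-0.71  -0.03  -0.125]
1mm up [ 0.0044  0.     -0.0246] 1mm hobY [0.0246 0.     0.0044]
```

Call:
{"fn": "carry_out", "kwargs": {"commands": [[-0.05,0,-0.0088,0,0,0,1],[-0.0985,0,-0.0174,0,0,0,1],[-0.0985,0,-0.0174,0,0,0,1],[-0.0985,0,-0.0174,0,0,0,1],[-0.0985,0,-0.0174,0,0,0,1],[-0.0985,0,-0.0174,0,0,0,1],[-0.0985,0,-0.0174,0,0,0,1],[-0.05,0,-0.0088,0,0,0,1],[0,0,0,0,0,0,1],[0,0,0,0,0,0,1]]}}

```text
time_s: 12.98
tool_pos: [0.4541, -0.0092, 0.0799]
tcp_rot: [-1.907, -2.319, -0.169]
force: [-1.1, 3.5, 8.4]
gripper_width: 0.002
grip_force: 4.3
```

Run:
```python
from h import *
rep(.088,-.0008)
import cv2
p,d=manip.capture("scene"); c=p[110:220,200:350]; cv2.imwrite("pics/c4.png",cv2.resize(c[...,::-1],None,fx=5,fy=5,interpolation=cv2.INTER_CUBIC))
```

```text
t 12.9833 edge hob x,y,z mm [ 1.1 88.7 -0.8] F [-1.1  3.5  8.4]
yaw of x from hob y deg 0.07 z tilt [0.985 0.001 0.174] tool y up 0.0012
move [-0.018 -0.028 -0.002]
1mm up [ 0.0044  0.     -0.0246] 1mm hobY [0.0246 0.     0.0044]
```

View pics/c4.png

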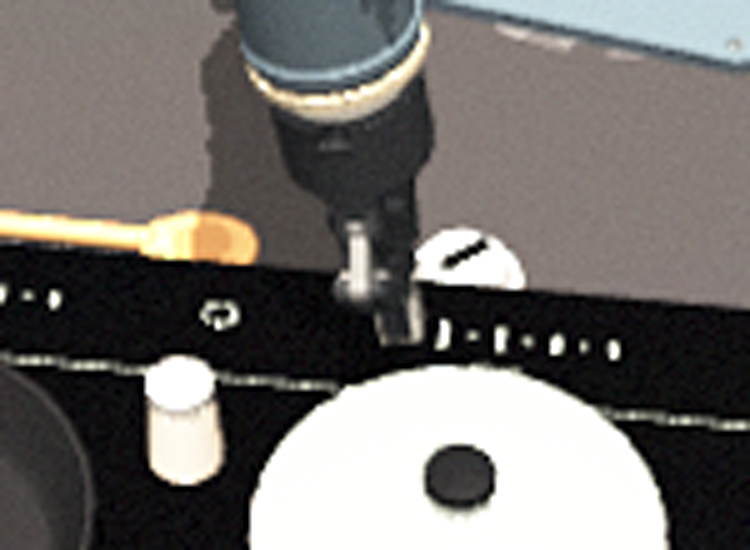

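The fingertips (crop ~385–420, 340) cover mark 5. Marks 4–1, the key, the shaker and the pan are where they were. Handing in.

```bash
python3 -c "
from cell import manip
print(manip.job_done())"
```

```text
the job is handed in; nothing more can be done
None
```

I touched the on/off key for about 1 s at 9–10 N, then slid over the left (saucepan's) row from mark 1 to mark 5, and handed the job in at about 13 s with the fingertips on mark 5 at about 8 N; the last picture showed nothing moved, but the hand-in returned no verdict.

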